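# Hold a lifting lug in the open vise

## Task

I want to dress the rim of the eye on that steel lifting lug: stand the lug up on the bench on its straight base edge, eye on top, then lift it and hold it in the open gap of the bench vise, ready for me to wind the jaws shut. Hold it eye up, upright and level, its flat faces parallel to the jaws, in the middle of the jaws' width and with about 20 mm of its base below the jaw tops, clear of both jaws and of everything else, and do not shift the vise or the other things on the bench. Finish while still holding it there, quite steady.

Things in the scene. Friction and masses are not known exactly. Their poses are not given: they have to be found in the camera images.
- lug_center (a point): Centre of the lifting lug: bright steel plate 16 mm thick, 60 wide (y), 64 from base edge (x = -32) to crown of its rounded eye (x = +32). Sides straight for 34 mm from the base, then a half round; 18 mm hole 34 mm from the base. 0.29 to 0.43 kg. x: base to eye, z: through the thickness. Starts lying flat, z up, centre 8 mm above the bench; 32 mm when stood on its base, stable.
- fixed_jaw (a point): Middle of the upper edge of the fixed jaw's gripping face on the grey bench vise at the bench's far edge: jaws 100 mm wide, tops 160 mm above the bench. x is level, square to the jaw faces, and points across the open gap to the moving jaw; y along the jaws; z up. The gap is 60 mm deep above the slide beam. The vise reaches 130 mm back from here (-x), 140 mm high there.
- moving_jaw (a point): Middle of the upper edge of the moving jaw's gripping face, opposite fixed_jaw and at the same height, with the same axes; the gap for the lug runs from fixed_jaw to moving_jaw. The screw holds the jaw where it is.
- jaw (a joint): Opening of the vise in m: the distance from fixed_jaw to moving_jaw, 0 when shut; 0.055 to 0.080 at the start.
- vise: The bench vise as a whole, with fixed jaw, swivel base and slide; origin at the middle of the underside of its round base, on the bench; x and y axes as for fixed_jaw, which lies 10 mm ahead of the origin in x.
- base_plate: Bystander: dark square steel plate 70 x 70 x 12 mm with four bolt holes, lying flat; origin at the middle of its underside.
- flange: Bystander: dark round steel flange, 72 mm across and 10 mm thick, with a raised hub 46 mm across, 20 mm high in all, lying flat; origin at the middle of its underside.
- hammer: Bystander: hand hammer 300 mm long with a wooden handle, lying to the left; origin under its middle.
- brush: Bystander: hand brush 240 mm long with a wooden handle, lying to the right; origin under its middle.
- file: Bystander: flat file with a wooden handle, 320 mm long over all, lying to the right; origin on the bench under its blade, 170 mm from the handle end.
- tin: Bystander: upright tin 76 mm across and 110 mm high with a blue band, to the right, past the vise; origin at the middle of its underside.
- punch: Bystander: round steel punch 12 mm across, 120 mm long, lying far to the right; origin under its middle.
Not all that is in view belongs to the job. Leave any pink or turquoise look-alike of the part that bears lug_center alone.

How it is judged:
On the way, in this order (a step that is already met when the one before it is completed fails the run):
1. the lug stands upright on its base edge on the bench, eye on top (angle between lug_center's own x axis and vertical below 0.12 rad and height (world z) of lug_center between 0.028 and 0.034 m), for 0.2 s.
2. the lug is lifted clear of the bench, eye up, in the fingers (angle between lug_center's own x axis and vertical below 0.3 rad and height (world z) of lug_center above 0.08 m and contact force between lug and the fingers above 1 N), for 0.2 s.
At the end, for the whole second after the job is handed in: The fingers hold the lug still in the vise gap, touching nothing else: 3 mm or more from each jaw, within 15 mm of mid-width, base 10 to 30 mm below the jaw tops, eye up, upright within 6 degrees, faces parallel to the jaws within 7 degrees; vise and other things unmoved (contact force between lug and the fingers above 2 N and contact force between lug and vise below 0.1 N and x of lug_center in the frame of fixed_jaw above 0.011 m and x of lug_center in the frame of moving_jaw below -0.011 m and y of lug_center in the frame of fixed_jaw between -0.015 and 0.015 m and z of lug_center in the frame of fixed_jaw between 0.002 and 0.022 m and angle between lug_center's own x axis and vertical below 0.1 rad and angle between the z axis of lug_center and the x axis of fixed_jaw, either way round below 0.13 rad and linear speed of lug below 0.01 m/s and angular speed of lug below 0.1 rad/s); the arm keeps its last pose, push and grip.
It fails at once if another thing on the bench was shifted by more than 20 mm (distance of any of base_plate, flange, hammer, brush, file, tin, punch from where it was at the start of the episode above 0.02 m).
It fails at once if the vise's moving jaw was shifted by more than 4 mm (distance of moving_jaw from where it was at the start of the episode above 0.004 m).
It also fails if it takes over 64 s, if anything falls off the work surface, if the arm or the gripper's body presses on something with over 40 N, if the wrist force passes 120 N, or if a joint passes its speed limit or range.

## Robot

A 6-joint arm with a two-finger parallel gripper is mounted at the origin on the work surface. World frame = base frame: x ahead of the robot, y to its left, z up, the work surface at z = 0. Lengths are in m, angles in rad, forces in N, time in s.
With the tool pointing down it reaches from about 0.25 to 0.8 m from the base axis. Payload 8.5 kg.
Tool frame: the origin (TCP) lies at the very end of the fingers, on their centre line; the grasp point (between the pads) lies 19 mm behind it (manip.grasp_offset is the distance from the TCP to the grasp point, in m); z points along the fingers, y is the direction in which the jaws open and shut (so a half turn about z gives the same grasp; the last joint's range is limited). The gripper opens to 85 mm and grips with 20 to 120 N. Pads are 22 mm wide; open, the fingers measure 114 mm over their backs; the gripper's body (76 mm by 85 mm) begins 54 mm behind the grasp point. The pads swing forward as they close: fully open they stand 13 mm farther back than shut.
Start: joints at [1.167, 0.238, -0.013, 1.319, 0, 1.571], TCP at [0.206, 0.483, 0.231] pointing down, gripper open.
Joint ranges: [-2.66, 2.66], [-1.03, 1.9], [-1.14, 1.46], [-1.82, 2.27], [-1.45, 1.34], [-3.14, 3.14]. Speed limits (rad/s): [2.22, 2.22, 2.79, 3.14, 3.14, 3.14].

## Interface

Orientations are given as a unit quaternion [x, y, z, w].
In Python, from plant import get_obs, grab_frame, camera_model, ticket, spot_in, manip gives the robot as it stands.
- The arm moves only by the tool apply_moves, never from a script. Its argument "plan" is a list of rows, each a list of 7 numbers: the turn, a rotation vector about the tool's x, y, z in rad, then the shift along the tool's x, y, z in mm, then the opening, from 0 (shut) to 1 (fully open). A call has 1 to 8 rows; each row shifts and turns the pose as measured when the row begins, along the tool's axes as they then stand; what a row does not reach is not made up. A row lasts 1/12 s, in which the tool goes at most 41.7 mm and 7.16 degrees, less where a joint would pass 70% of its speed; a pose out of reach is approached as far as the arm can. A call with a gripper value outside its range is refused whole. The fingers move at their own pace and stop on an object; the grip force is fixed at half the most. Time passes only in rows, so rows that do not move let the fingers close. It gives the time, the measured TCP pose, the force and the opening at its end, in the units of the state.
- get_obs(): the state, without advancing time (a new reading comes with each control period).
- grab_frame(name): name is "scene" or "side" or "wrist"; returns the picture (420x560x3 uint8, red, green, blue); there is no depth.
- camera_model(name): a dict with "mtx" (3x3 intrinsics, pixels), "extrinsics" (4x4, takes a point from camera to world coordinates); the wrist camera has in their place "tool_from_camera" (4x4, takes a point from camera to tool coordinates, whose origin is the TCP and whose axes are the flange's). Camera axes: x right, y down, z forward; pixel columns grow to the right and rows downward; lengths in m; the calibration is good to about 2 mm. A picture is of the moment at which its call begins: read the wrist's pose just before it. camera_model takes no time and is no camera call.
- ticket.sign_off(): hands the job in, once; it reports no verdict.
Trained networks look in the newest picture that a camera, given by its name, has taken for a name from the list of things; names that differ only in an ending like _2 or _b are one class to them, and where a whole thing is asked for, a point or a joint stands for the part that bears it (a point fixed in the world has none). Each returns a list of dicts, best first, with "score" (0 to 1); they miss things now and then, are a little off and sometimes report something else, mostly with a low value. They report only what shows in the picture. A call takes as long as a camera call. They do not tell look-alikes from the thing itself.
- spot_in(query, camera): "centre" ([column, row] in pixels, amid what is visible of it).
The state is a dict: "time_s": time; "joint_positions": joint angles; "dq": joint speeds; "tau": joint torques, N m; "tcp_pos": TCP position; "orientation": TCP orientation; "ft_force": force on the tool from outside, world axes, zero at the start; "torque": the same for the moment, N m; "finger_gap": opening from 0.0 (shut) to 1.0 (fully open).
Only numpy, scipy, OpenCV 4.12 (cv2) and the standard library are available. Lean on these libraries where they do the work, as an engineer would, in place of code of your own. Each camera call takes 0.05 s, during which the arm holds its last target.

## Working session

There is one attempt and no reset: what is moved stays moved. The work goes in short steps, Python scripts to look and compute and a tool call to move; the robot and the scene stay as the last step left them, time stands still between calls to the robot, and variables do not carry over. Pictures are saved under pics/ and viewed, and the job is handed in when it is done.

Besides the shell and the picture viewer there is one more tool, called after ">>>" as name(argument=value, ...) on one line, values as JSON. apply_moves: Moves the arm, as the interface text tells. Its arguments: {"type":"object","properties":{"plan":{"type":"array"}},"required":["plan"]}

```bash
mkdir -p pics; ls
python3 - <<'E'
from plant import get_obs, grab_frame, camera_model, ticket, spot_in, manip
import cv2
o=get_obs();print(o)
print(manip, getattr(manip,'grasp_offset',None))
for n in ["scene","side","wrist"]:
    im=grab_frame(n); cv2.imwrite(f"pics/{n}0.png",im[:,:,::-1])
    m=camera_model(n); print(n,m)
    for q in ["lug_center","fixed_jaw","moving_jaw","vise"]:
        print(q,[(r['score'],r['centre']) for r in spot_in(q,n)])
print(get_obs()['time_s'])
E
```

```text
pics
{'time_s': 0.0, 'joint_positions': array([ 1.16699622e+00,  2.38761775e-01, -1.42562692e-02,  1.31921939e+00,
       -1.27087737e-06,  1.57081131e+00]), 'dq': array([ 0.00100832, -0.00033073,  0.00011599,  0.00070873,  0.00045312,
        0.00042666]), 'tau': array([-9.15903438e-04, -5.38768280e+01,  3.46436834e+01,  1.81374955e-02,
       -1.02630197e-04,  6.64451022e-06]), 'tcp_pos': array([0.20611357, 0.48238444, 0.23068682]), 'orientation': array([ 2.00538440e-01,  9.79685569e-01, -7.06046395e-04, -1.43865757e-04]), 'ft_force': array([0.80925219, 0.336815  , 0.27147202]), 'torque': array([ 0.02754326,  0.0086996 , -0.00798687]), 'finger_gap': 0.99838522964461}
<Robot object at 0x7ffb62383a10> 0.0187
scene {'mtx': array([[406.02867748,   0.        , 274.74787828],
       [  0.        , 406.02867748, 212.81505483],
       [  0.        ,   0.        ,   1.        ]]), 'extrinsics': array([[ 0.8695379 ,  0.33460769, -0.36323758,  0.98326241],
       [ 0.49376023, -0.57377212,  0.65344195, -0.86176296],
       [ 0.01023111, -0.74754481, -0.66413258,  0.94862134],
       [ 0.
[... 829 characters left out ...]
, (0.66, [337.9, 230.9])]
moving_jaw [(0.89, [365.6, 210.2])]
vise [(0.94, [336.9, 233.6]), (0.44, [201.6, 168.0])]
wrist {'mtx': array([[357.93284077,   0.        , 284.97601879],
       [  0.        , 357.93284077, 208.32981086],
       [  0.        ,   0.        ,   1.        ]]), 'tool_from_camera': array([[-1.18256219e-03, -9.65346913e-01, -2.60967314e-01,
         6.58902740e-02],
       [ 9.99999242e-01, -1.23133523e-03,  2.33913309e-05,
        -1.62649573e-04],
       [-3.43918997e-04, -2.60967088e-01,  9.65347637e-01,
        -1.43099081e-01],
       [ 0.00000000e+00,  0.00000000e+00,  0.00000000e+00,
         1.00000000e+00]])}
lug_center []
fixed_jaw []
moving_jaw []
vise []
0.75
```

View pics/scene0.png

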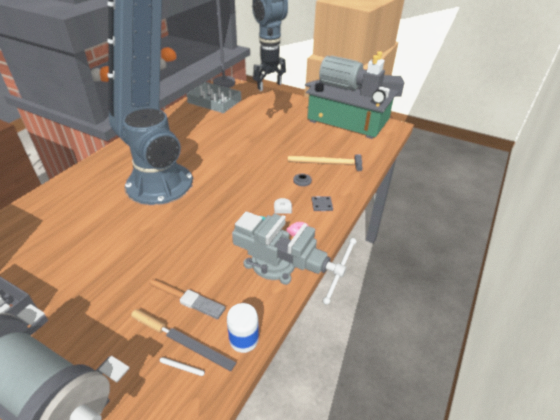

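View pics/side0.png

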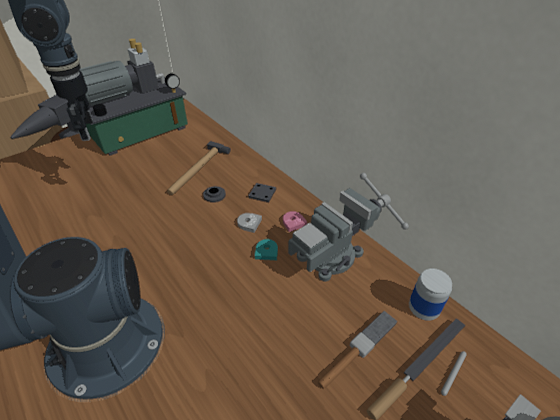

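View pics/wrist0.png

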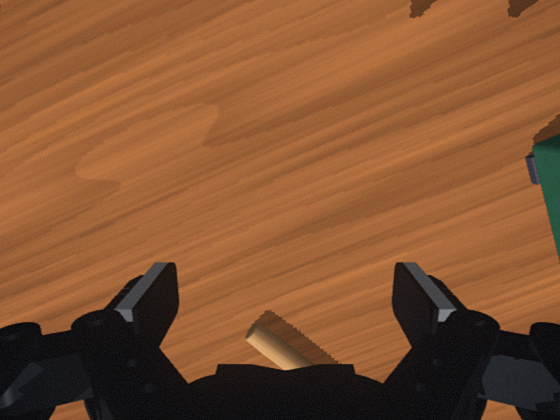

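Lug candidates in the side view are: bright steel at (249,221), pink look-alike at (293,221) and turquoise look-alike at (266,249). In the scene view, bright steel is at (284,205) and pink at (297,229). I choose the bright steel one, and will check it with a close crop.

```bash
cat > h.py <<'E'
import numpy as np, cv2
from scipy.spatial.transform import Rotation as R
from plant import get_obs, grab_frame, camera_model, ticket, spot_in, manip
def cam(n):
    m=camera_model(n)
    if n!='wrist': return m['mtx'],m['extrinsics']
    o=get_obs(); T=np.eye(4);T[:3,:3]=R.from_quat(o['orientation']).as_matrix();T[:3,3]=o['tcp_pos']
    return m['mtx'],T@m['tool_from_camera']
def ray(K,E,p):
    d=E[:3,:3]@np.linalg.inv(K)@np.array([p[0],p[1],1.]); return E[:3,3],d/np.linalg.norm(d)
def onz(K,E,p,z):
    o,d=ray(K,E,p); return o+d*(z-o[2])/d[2]
def proj(K,E,P):
    P=np.atleast_2d(P); c=(P-E[:3,3])@E[:3,:3]; q=c@K.T; return q[:,:2]/q[:,2:]
def tri(rs):
    A=0;b=0
    for o,d in rs:
        M=np.eye(3)-np.outer(d,d);A=A+M;b=b+M@o
    return np.linalg.solve(A,b)
E
python3 - <<'E'
from h import *
a=cv2.imread('pics/scene0.png');b=cv2.imread('pics/side0.png')
c1=cv2.resize(a[185:290,215:355],None,fx=5,fy=5,interpolation=cv2.INTER_CUBIC)
c2=cv2.resize(b[150:290,220:400],None,fx=4,fy=4,interpolation=cv2.INTER_CUBIC)
cv2.imwrite('pics/c1.png',c1);cv2.imwrite('pics/c2.png',c2)
for n,p in (('scene',[284,205]),('side',[249,221])): print(n,onz(*cam(n),p,.012))
for n,l in (('side',{'pink':[293,221],'turq':[266,249],'flange':[214,194],'plate':[262,192],'hamH':[217,148],'hamE':[172,190],'tinb':[430,308]}),):
  for k,p in l.items(): print(k,onz(*cam(n),p,.01))
E
```

```text
scene [0.47874442 0.11267715 0.012     ]
side [0.47586754 0.1082018  0.012     ]
pink [0.57936436 0.02734582 0.01      ]
turq [ 0.44897849 -0.01060372  0.01      ]
flange [0.4616512 0.2822326 0.01     ]
plate [0.58804341 0.19340422 0.01      ]
hamH [0.61030783 0.50187716 0.01      ]
hamE [0.36604128 0.3849617  0.01      ]
tinb [ 0.64311062 -0.41285165  0.01      ]
```

View pics/c1.png

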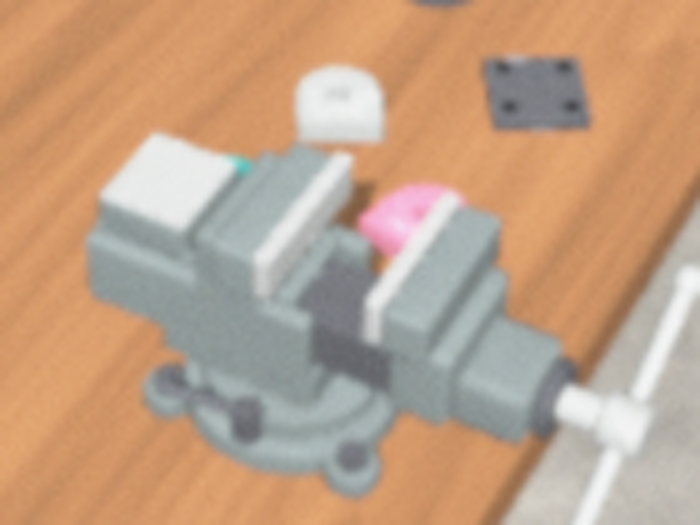

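View pics/c2.png

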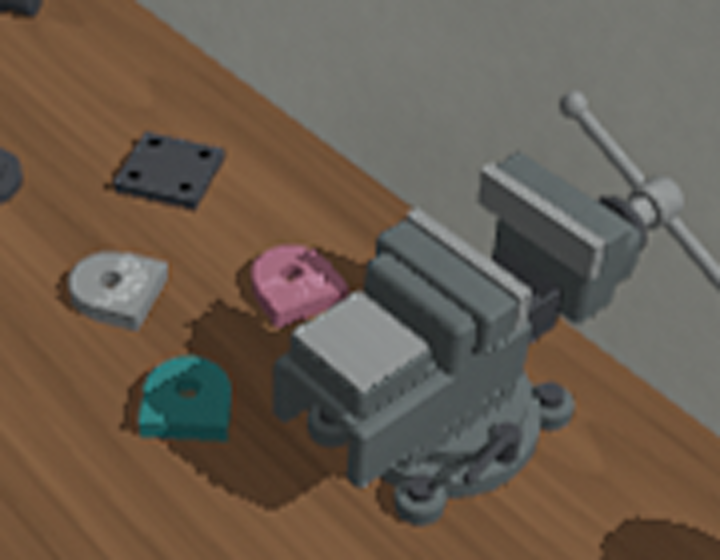

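The crops confirm it: the bright lug is at side (249,222), with its eye to the upper left and the pink and turquoise copies separate from it. I'll move the wrist camera over it.

>>> apply_moves(plan=[[0,0,0.118,0,0,0,1],[0,0,0.118,0,0,0,1],[0,0,0.118,0,0,0,1],[0,0,0.118,0,0,0,1],[0,0,0,-40,0,0,1],[0,0,0,-40,0,0,1],[0,0,0,-40,0,0,1],[0,0,0,-40,0,0,1]])

```text
time_s: 1.42
tcp_pos: [0.3049, 0.3598, 0.2302]
orientation: [0.432, 0.902, 0.001, -0.001]
ft_force: [0.9, 0.4, -0.2]
finger_gap: 1.002
```

Run:
```python
from h import *
o=get_obs();Rm=R.from_quat(o['orientation']).as_matrix();print(o['tcp_pos'],Rm,o['joint_positions'])
print(Rm.T@(np.array([.477,.11,.23])-o['tcp_pos']))
```

```text
[0.30491765 0.35978114 0.23022032] [[-6.27041175e-01  7.78985849e-01 -6.40895448e-04]
 [ 7.78983020e-01  6.27040792e-01  2.30214008e-03]
 [ 2.19520214e-03  9.44289950e-04 -9.99997145e-01]] [ 0.86646289  0.14615153 -0.13413874  1.28916673  0.00197909  1.75951056]
[-0.30247847 -0.02257346 -0.000465  ]
```

>>> apply_moves(plan=[[0,0,0,-41,-3,0,1],[0,0,0,-41,-3,0,1],[0,0,0,-41,-3,0,1],[0,0,0,-41,-3,0,1],[0,0,0,-41,-3,0,1],[0,0,0,-41,-3,0,1],[0,0,0,-41,-3,0,1],[0,0,0,-10,0,0,1]])

```text
time_s: 2.08
tcp_pos: [0.4785, 0.1063, 0.2309]
orientation: [0.432, 0.902, 0.003, 0.001]
ft_force: [-0.7, 0.7, -0.3]
finger_gap: 1.0
```

Run:
```python
from h import *
o=get_obs();print(o['tcp_pos'],o['joint_positions'])
K,E=cam('wrist');im=grab_frame('wrist');cv2.imwrite('pics/w1.png',im[:,:,::-1]);np.savez('w1.npz',K=K,E=E)
for q in ["lug_center"]: print(q,[(r['score'],r['centre'],onz(K,E,r['centre'],.016)) for r in spot_in(q,'wrist')])
```

```text
[0.47851907 0.10629041 0.23093634] [ 0.21713908  0.17459506 -0.09716549  1.29369717  0.00229425  1.11093329]
lug_center [(0.86, [284.4, 177.9], array([0.47839803, 0.1074247 , 0.016     ])), (0.63, [188.9, 241.4], array([ 0.44193359, -0.00908332,  0.016     ])), (0.56, [311.7, 288.1], array([0.5788869 , 0.03015722, 0.016     ]))]
```

View pics/w1.png

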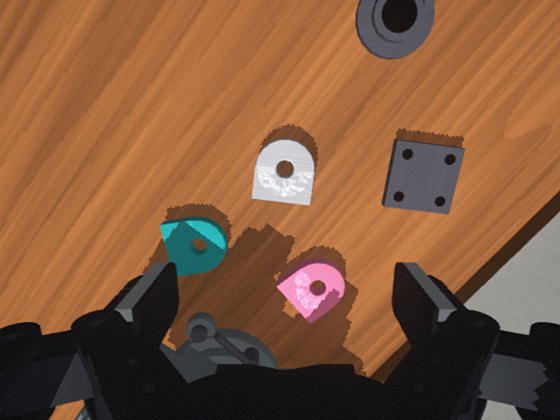

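The wrist view shows the bright lug at (284,172) with its base edge from (252,199) to (311,206) and its hole at (285,169). Next I'll fit its pose.

Run:
```python
from h import *
from scipy.optimize import least_squares
d=np.load('w1.npz');K,E=d['K'],d['E']
im=cv2.imread('pics/w1.png');hsv=cv2.cvtColor(im,cv2.COLOR_BGR2HSV)
m=((hsv[...,1]<60)&(hsv[...,2]>120)).astype(np.uint8)
n,l,s,c=cv2.connectedComponentsWithStats(m);i=l[185,284];print(s[i],c[i])
cnt=max(cv2.findContours((l==i).astype(np.uint8),cv2.RETR_EXTERNAL,cv2.CHAIN_APPROX_NONE)[0],key=len)[:,0]
# project to plane z=.016, fit outline (top outline)
P=np.array([onz(K,E,p,.016)[:2] for p in cnt])
def f(v):
    x,y,a=v;e=np.array([np.cos(a),np.sin(a)]);q=np.array([-e[1],e[0]])
    u=(P-[x,y])@e;w=(P-[x,y])@q
    # sdf of shape: box |w|<30,-32<u<2 union circle centre 2 r30
    r=np.where(u>.002,np.hypot(u-.002,w)-.03,np.maximum(np.abs(w)-.03,-.032-u))
    return r
b=min((least_squares(f,[.478,.107,a],loss='soft_l1',f_scale=.002) for a in (1.9,2.2,2.5)),key=lambda s:s.cost)
print(b.x,np.degrees(b.x[2]),np.abs(b.fun).mean())
o=get_obs();Rm=R.from_quat(o['orientation']).as_matrix();print(np.degrees(np.arctan2(Rm[1,0],Rm[0,0])))
h=onz(K,E,[285,169],.016);print(h)
# vise from the two fixed views
c1=lambda p:[215+p[0]/5,185+p[1]/5]
c2=lambda p:[220+p[0]/4,150+p[1]/4]
```

```text
[ 252  139   63   66 3132] [283.85217114 173.38601533]
[0.47394066 0.11282663 2.11848713] 121.380371327983 0.0004687046870182642
128.75181270964336
[0.47319949 0.11487965 0.016     ]
```

>>> apply_moves(plan=[[0,0,0.12,0,0,0,1],[0,-0.12,0.01,0,0,0,1],[0,-0.12,0,0,0,0,1],[0,-0.12,0,0,0,0,1],[0,-0.12,0,0,0,0,1],[0,-0.12,0,0,0,0,1],[0,-0.02,0,0,0,0,1]])

```text
time_s: 2.77
tcp_pos: [0.4764, 0.1117, 0.2338]
orientation: [0.472, 0.823, -0.147, 0.279]
ft_force: [0.2, -0.0, -0.0]
finger_gap: 1.0
```

```bash
cat > go.py <<'E'
from h import *
def delta(T,Rt=None):
    o=get_obs();Rm=R.from_quat(o['orientation']).as_matrix()
    print('tcp',o['tcp_pos'].round(4),'q',o['joint_positions'].round(2),'gap',o['finger_gap'],'f',o['ft_force'].round(1))
    print('shift mm',(Rm.T@(np.array(T)-o['tcp_pos'])*1000).round(1))
    if Rt is not None: print('turn',R.from_matrix(Rm.T@Rt).as_rotvec().round(3))
def Rtool(yx,tilt,flip=1):
    # tool x horizontal heading yx (deg), tool down, then turned about tool y by tilt deg
    a=np.radians(yx);x=np.array([np.cos(a),np.sin(a),0]);z=np.array([0,0,-1.]);y=np.cross(z,x)
    return np.c_[x,y,z]@R.from_euler('y',tilt,degrees=True).as_matrix()
E
python3 - <<'E'
from go import *
Rt=Rtool(121.4,-35)
T=np.array([.480,.103,.004])
delta(T-.08*Rt[:,2],Rt)
delta(T,Rt)
E
```

```text
tcp [0.4764 0.1117 0.2338] q [ 0.61  0.17 -0.26  1.18 -0.64  1.67] gap 1.0001392799809539 f [ 0.2 -0.  -0. ]
shift mm [127.6  -5.3 109.7]
turn [ 0.011  0.031 -0.021]
tcp [0.4764 0.1117 0.2338] q [ 0.61  0.17 -0.26  1.18 -0.64  1.67] gap 1.0001392799809539 f [ 0.2 -0.  -0. ]
shift mm [130.1  -6.2 189.6]
turn [ 0.011  0.031 -0.021]
```

>>> apply_moves(plan=[[0.01,0.03,-0.02,31,-1,27,1],[0,0,0,31,-1,27,1],[0,0,0,31,-1,27,1],[0,0,0,31,-1,27,1],[0,0,0,0,0,0,1]])

```text
time_s: 3.18
tcp_pos: [0.4504, 0.1535, 0.0723]
orientation: [0.462, 0.834, -0.14, 0.266]
ft_force: [-0.8, -1.3, -0.3]
finger_gap: 0.999
```

Run:
```python
from go import *
Rt=Rtool(121.4,-35)
T=np.array([.480,.103,.004])
delta(T,Rt)
```

```text
tcp [0.4504 0.1535 0.0723] q [ 0.7   0.34 -0.49  0.83 -0.61  1.74] gap 0.9986200077315394 f [-0.8 -1.3 -0.3]
shift mm [-8.8 -2.7 89.5]
turn [ 0.018 -0.     0.006]
```

>>> apply_moves(plan=[[0.018,0,0.006,-4,-1,30,1],[0,0,0,-4,-1,30,1],[0,0,0,0,0,10,1],[0,0,0,0,0,0,1]])

```text
time_s: 3.52
tcp_pos: [0.4734, 0.117, 0.0209]
orientation: [0.463, 0.834, -0.145, 0.263]
ft_force: [-1.2, 0.3, -0.5]
finger_gap: 1.002
```

Run:
```python
from go import *
Rt=Rtool(121.4,-35)
T=np.array([.480,.103,.004])
delta(T,Rt)
a=grab_frame('wrist');cv2.imwrite('pics/w2.png',a[:,:,::-1])
a=grab_frame('side');cv2.imwrite('pics/s2.png',cv2.resize(a[120:300,150:390],None,fx=3.3,fy=3.3)[:,:,::-1])
```

```text
tcp [0.4734 0.117  0.0209] q [ 0.61  0.4  -0.57  0.64 -0.61  1.64] gap 1.00180426703334 f [-1.2  0.3 -0.5]
shift mm [-2.9 -1.8 22.7]
turn [ 0.007 -0.     0.008]
```

View pics/w2.png

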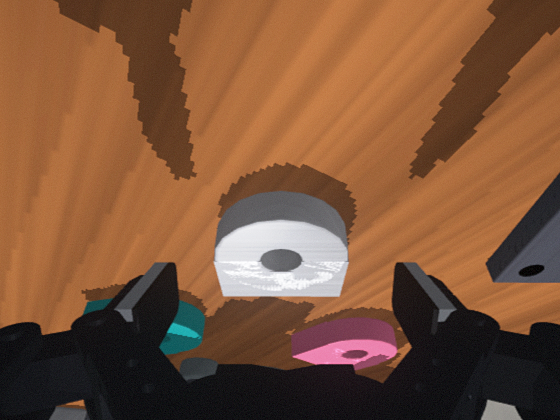

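View pics/s2.png

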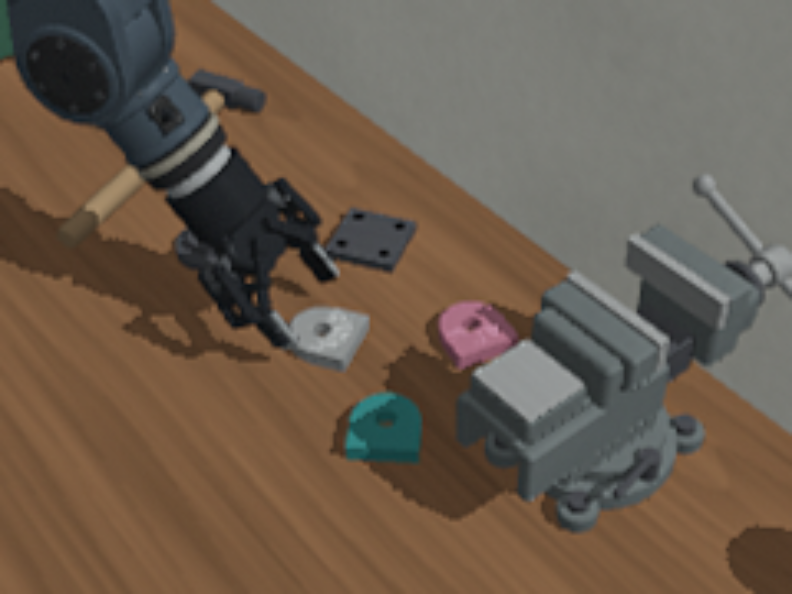

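>>> apply_moves(plan=[[0.007,0,0.008,-2,-2,12,1],[0,0,0,0,0,10,1],[0,0,0,0,0,0,1]])

```text
time_s: 3.87
tcp_pos: [0.482, 0.1084, 0.0102]
orientation: [0.467, 0.831, -0.143, 0.264]
ft_force: [-0.8, -0.4, -0.3]
finger_gap: 1.001
```

>>> apply_moves(plan=[[0,0,0,0,0,0,0.6],[0,0,0,0,0,0,0.4],[0,0,0,0,0,0,0.4],[0,0,0,0,0,0,0.4],[0,0,0,0,0,0,0.4],[0,0,0,0,0,0,0.4]])

```text
time_s: 4.37
tcp_pos: [0.4822, 0.1121, 0.0153]
orientation: [0.467, 0.832, -0.14, 0.265]
ft_force: [1.2, 0.1, -4.0]
finger_gap: 0.637
```

Run:
```python
from go import *
Rt=Rtool(121.4,-35)
delta(np.array([.480,.103,.004]),Rt)
a=grab_frame('wrist');cv2.imwrite('pics/w3.png',a[:,:,::-1])
```

```text
tcp [0.4822 0.1121 0.0153] q [ 0.59  0.41 -0.57  0.6  -0.61  1.62] gap 0.6367122405747694 f [ 1.2  0.1 -4. ]
shift mm [ 1.  -6.8 12.9]
turn [ 0.015 -0.002 -0.004]
```

View pics/w3.png

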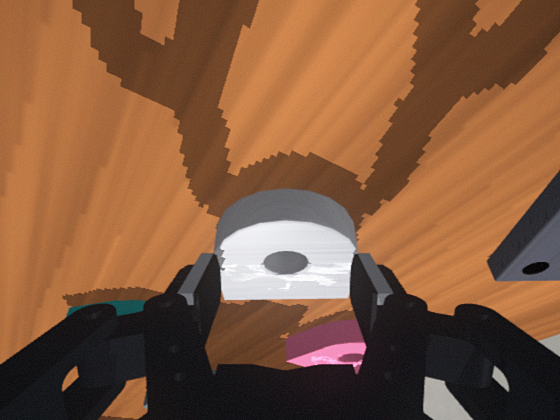

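>>> apply_moves(plan=[[0,0,0,-6,0,-8,0.3],[0,0,0,-6,0,-8,0.3],[0,0,0,-12,0,-16,0.3],[0,0,0,-12,0,-16,0.3],[0,0,0,0,0,0,0.3]])

```text
time_s: 4.83
tcp_pos: [0.481, 0.1097, 0.0753]
orientation: [0.466, 0.833, -0.142, 0.263]
ft_force: [2.0, 0.9, -2.6]
finger_gap: 0.64
```

Run:
```python
from go import *
Rt=Rtool(121.4,-35)
delta(np.array([.480,.103,.004]),Rt)
a=grab_frame('wrist');cv2.imwrite('pics/w4.png',a[:,:,::-1])
a=grab_frame('side');cv2.imwrite('pics/s4.png',cv2.resize(a[150:270,190:350],None,fx=5,fy=5)[:,:,::-1])
```

```text
tcp [0.481  0.1097 0.0753] q [ 0.59  0.32 -0.5   0.76 -0.61  1.61] gap 0.6397222917115187 f [ 2.   0.9 -2.6]
shift mm [36.5 -5.1 61.4]
turn [ 0.011 -0.003 -0.001]
```

View pics/w4.png

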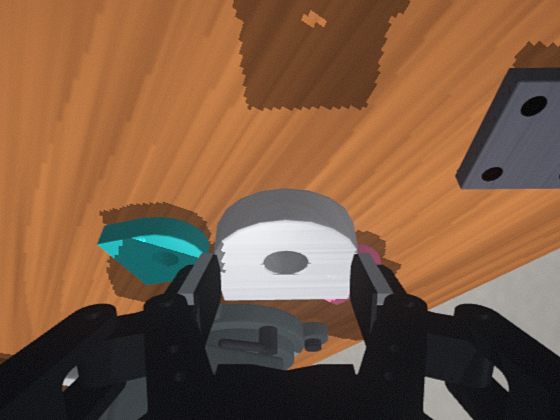

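View pics/s4.png

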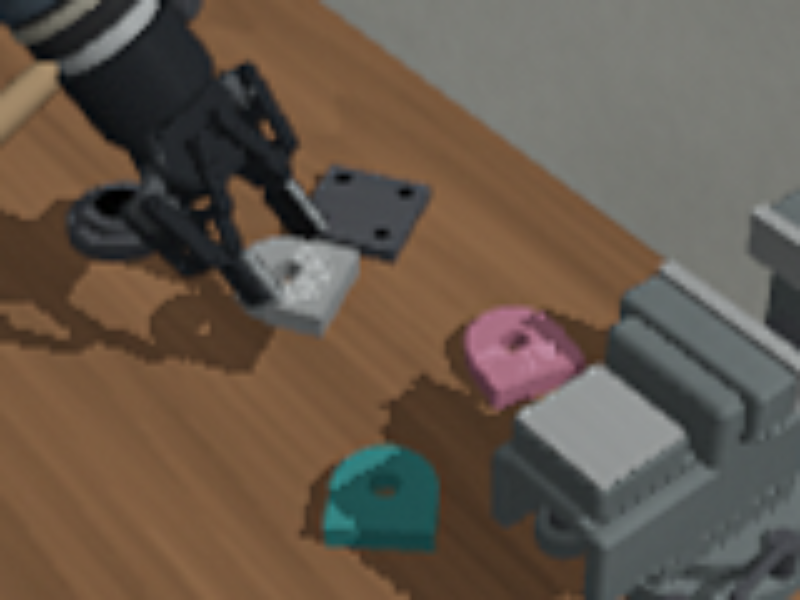

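>>> apply_moves(plan=[[0,0,0,16,-8,-22,0.3],[0,0,0,20,-10,-28,0.3],[0,0,0,20,-10,-28,0.3],[0,0,0,20,-10,-28,0.3],[0,0.11,0,4,-1,-5,0.3],[0,0.11,0,0,0,0,0.3],[0,0.11,0,0,0,0,0.3],[0,0.11,0,0,0,0,0.3]])

```text
time_s: 5.6
tcp_pos: [0.3674, 0.2096, 0.1086]
orientation: [0.477, 0.875, -0.038, 0.067]
ft_force: [1.1, -1.2, -3.5]
finger_gap: 0.639
```

Run:
```python
from go import *
delta(np.array([.38,.20,.12]),Rtool(121.4,55))
c1=lambda p:[215+p[0]/5,185+p[1]/5]
c2=lambda p:[220+p[0]/4,150+p[1]/4]
a=cam('scene');b=cam('side')
for n,p in (('fixA',(260,265)),('fixB',(345,155)),('movA',(372,300)),('movB',(455,197))): print(n,onz(*a,c1(p),.16).round(3))
for n,p in (('fixB',(415,212)),('fixA',(525,298)),('movB',(484,172)),('movA',(603,243))): print(n,onz(*b,c2(p),.16).round(3))
```

```text
tcp [0.3674 0.2096 0.1086] q [ 0.63  0.16 -0.46  0.96 -0.15  1.63] gap 0.6386822667219484 f [ 1.1 -1.2 -3.5]
shift mm [-16.5   5.4  -8.9]
turn [-0.013  1.114  0.022]
fixA [ 0.585 -0.187  0.16 ]
fixB [ 0.582 -0.084  0.16 ]
movA [ 0.65  -0.179  0.16 ]
movB [ 0.653 -0.084  0.16 ]
fixB [ 0.582 -0.087  0.16 ]
fixA [ 0.579 -0.186  0.16 ]
movB [ 0.645 -0.087  0.16 ]
movA [ 0.653 -0.183  0.16 ]
```

>>> apply_moves(plan=[[0,0.12,0,-5,0,-3,0.3],[0,0.12,0,0,0,0,0.3],[0,0.12,0,0,0,0,0.3],[0,0.12,0,0,0,0,0.3],[0,0.12,0,0,0,0,0.3],[0,0.12,0,0,0,0,0.3],[0,0.12,0,0,0,0,0.3],[0,0.12,0,0,0,0,0.3]])

```text
time_s: 6.27
tcp_pos: [0.3727, 0.206, 0.1104]
orientation: [0.434, 0.803, 0.203, -0.355]
ft_force: [0.0, 0.2, -4.0]
finger_gap: 0.638
```

Run:
```python
from go import *
delta(np.array([.38,.20,.12]),Rtool(121.4,55))
```

```text
tcp [0.3727 0.206  0.1104] q [ 0.02  0.49 -0.31  1.29  0.7   0.82] gap 0.6381444813017176 f [ 0.   0.2 -4. ]
shift mm [  1.2   3.1 -13. ]
turn [-0.008  0.117  0.028]
```

>>> apply_moves(plan=[[0,0.1,0.02,0,0,0,0.3],[0,0.03,0,0,0,0,0.3],[0,0,0,0,0,0,0.3]])

```text
time_s: 6.52
tcp_pos: [0.374, 0.2027, 0.1029]
orientation: [0.43, 0.768, 0.229, -0.415]
ft_force: [-0.6, -0.2, -4.0]
finger_gap: 0.639
```

Run:
```python
from go import *
delta(np.array([.37,.20,.03]),Rtool(121.4,55))
K,E=cam('wrist');np.savez('w5.npz',K=K,E=E)
a=grab_frame('wrist');cv2.imwrite('pics/w5.png',a[:,:,::-1])
a=grab_frame('side');cv2.imwrite('pics/s5.png',cv2.resize(a[130:290,150:350],None,fx=4,fy=3.75)[:,:,::-1])
a=grab_frame('scene');cv2.imwrite('pics/f5.png',cv2.resize(a[100:250,190:340],None,fx=4,fy=4)[:,:,::-1])
```

```text
tcp [0.374  0.2027 0.1029] q [-0.03  0.6  -0.27  1.39  0.77  0.7 ] gap 0.6391407087179449 f [-0.6 -0.2 -4. ]
shift mm [-61.   -4.4  40. ]
turn [-0.007 -0.028 -0.002]
```

View pics/w5.png

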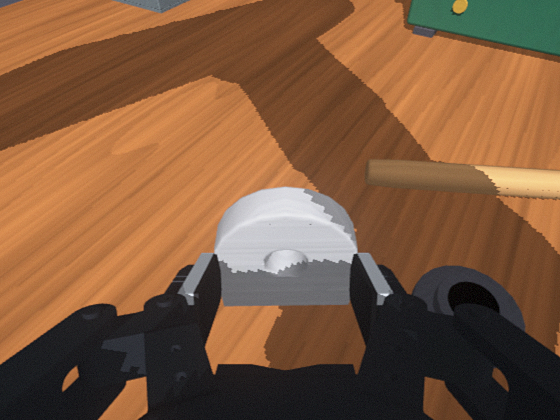

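View pics/s5.png

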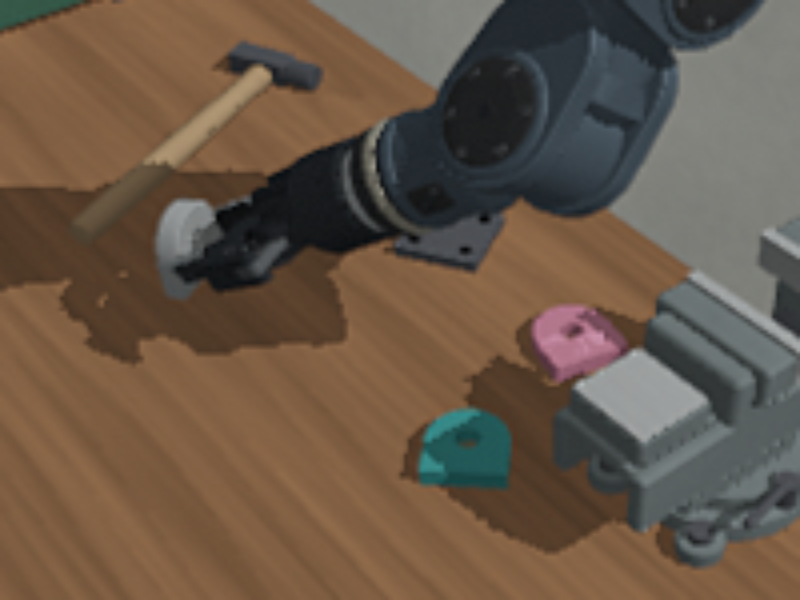

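View pics/f5.png

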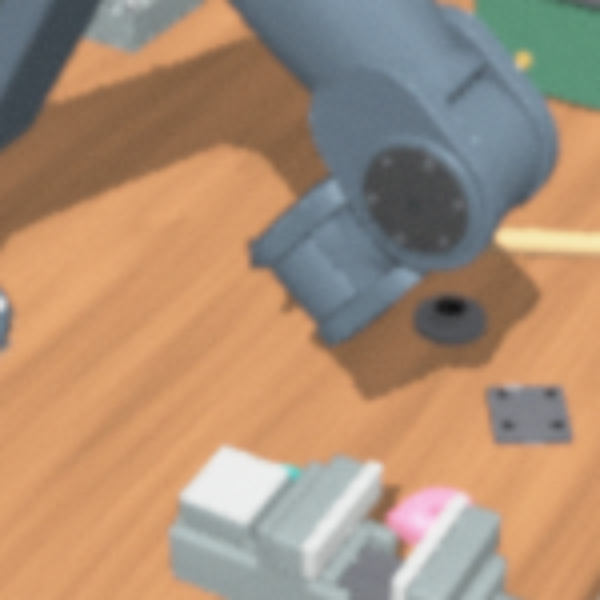

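>>> apply_moves(plan=[[0,-0.028,0,-16,0,11,0.3],[0,0,0,-16,0,11,0.3],[0,0,0,-12,0,8,0.3],[0,0,0,-5,0,4,0.3],[0,0,0,0,0,0,0.3]])

```text
time_s: 7.08
tcp_pos: [0.3736, 0.2056, 0.0462]
orientation: [0.43, 0.781, 0.221, -0.395]
ft_force: [0.4, -0.2, -2.7]
finger_gap: 0.637
```

Run:
```python
from go import *
delta(np.array([.37,.20,.027]),Rtool(121.4,55))
```

```text
tcp [0.3736 0.2056 0.0462] q [-0.01  0.64 -0.33  1.23  0.75  0.74] gap 0.6366550728046272 f [ 0.4 -0.2 -2.7]
shift mm [-17.1  -6.1   9.1]
turn [-0.008  0.019  0.013]
```

>>> apply_moves(plan=[[0,0.019,0,-8,0,5,0.3],[0,0,0,-4,0,3,0.3],[0,0,0,-2,0,1,0.3],[0,0,0,0,0,0,0.3]])

```text
time_s: 7.42
tcp_pos: [0.3745, 0.2062, 0.0325]
orientation: [0.426, 0.779, 0.225, -0.4]
ft_force: [1.0, -0.9, -3.9]
finger_gap: 0.639
```

Run:
```python
from go import *
delta(np.array([.37,.20,.027]),Rtool(121.4,55))
a=grab_frame('side');cv2.imwrite('pics/s6.png',cv2.resize(a[170:230,160:240],None,fx=9,fy=9)[:,:,::-1])
```

```text
tcp [0.3745 0.2062 0.0325] q [-0.01  0.68 -0.33  1.22  0.76  0.72] gap 0.6386217990741399 f [ 1.  -0.9 -3.9]
shift mm [-6.  -7.2  0.8]
turn [-0.008  0.005  0.018]
```

View pics/s6.png

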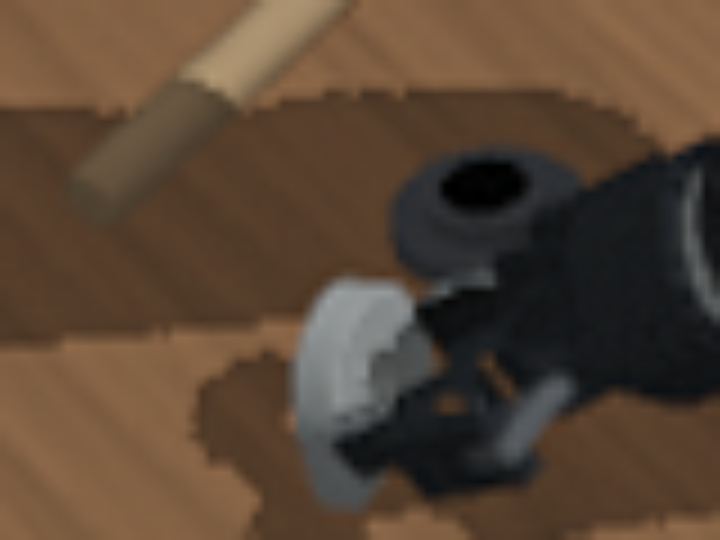

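>>> apply_moves(plan=[[0,0.005,0,-2.5,0,1.7,0.3],[0,0,0,-1.7,0,1.2,0.3],[0,0,0,0,0,0,0.3]])

```text
time_s: 7.72
tcp_pos: [0.3753, 0.2064, 0.0286]
orientation: [0.425, 0.779, 0.227, -0.401]
ft_force: [-0.1, -0.6, -3.1]
finger_gap: 0.64
```

>>> apply_moves(plan=[[0,0,0,-1.7,0,1.2,0.3],[0,0,0,-1.0,0,0.6,0.3]])

```text
time_s: 7.88
tcp_pos: [0.3754, 0.2068, 0.0274]
orientation: [0.426, 0.778, 0.228, -0.402]
ft_force: [-0.3, -5.9, 13.7]
finger_gap: 0.642
```

>>> apply_moves(plan=[[0,0,0,0,0,0,0.3],[0,0,0,0,0,0,0.6],[0,0,0,0,0,0,1],[0,0,0,0,0,0,1],[0,0,0,0,0,0,1],[0,0,0,0,0,0,1]])

```text
time_s: 8.38
tcp_pos: [0.3755, 0.207, 0.0284]
orientation: [0.427, 0.777, 0.229, -0.403]
ft_force: [-0.0, 0.5, 0.3]
finger_gap: 0.999
```

Run:
```python
from go import *
delta(np.array([.37,.20,.027]),Rtool(121.4,55))
K,E=cam('wrist');np.savez('w7.npz',K=K,E=E)
a=grab_frame('wrist');cv2.imwrite('pics/w7.png',a[:,:,::-1])
a=grab_frame('side');cv2.imwrite('pics/s7.png',cv2.resize(a[170:230,160:240],None,fx=9,fy=9)[:,:,::-1])
```

```text
tcp [0.3755 0.207  0.0284] q [-0.01  0.69 -0.33  1.21  0.77  0.72] gap 0.9989571497647038 f [-0.   0.5  0.3]
shift mm [-2.9 -8.4 -1.7]
turn [-0.003 -0.003  0.017]
```

View pics/w7.png

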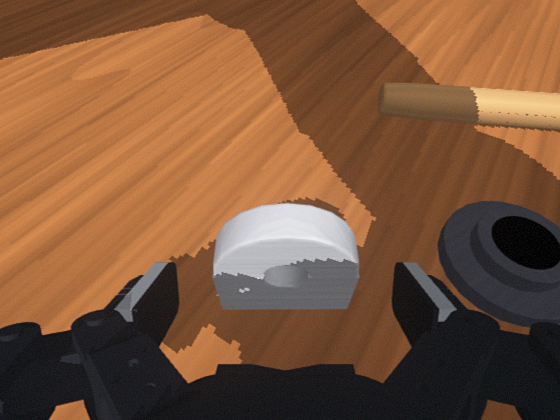

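View pics/s7.png

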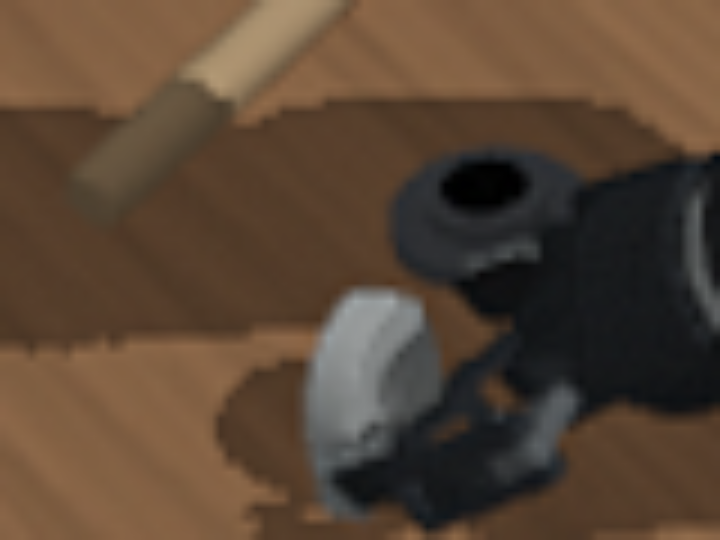

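>>> apply_moves(plan=[[0,0,0,0,0,-20,1],[0,0,0,0,0,-40,1],[0,0,0,0,0,-40,1],[0,0,0,20,0,-30,1],[0,-0.12,0,30,0,-20,1],[0,-0.12,0,30,0,-20,1],[0,-0.12,0,20,0,-10,1],[0,-0.12,0,20,0,0,1]])

```text
time_s: 9.15
tcp_pos: [0.413, 0.1438, 0.2187]
orientation: [0.475, 0.846, 0.114, -0.213]
ft_force: [-0.3, 0.8, -1.0]
finger_gap: 1.0
```

Run:
```python
from go import *
delta(np.array([.372,.212,.2]),Rtool(121.4,0))
```

```text
tcp [0.413  0.1438 0.2187] q [ 0.05  0.26 -0.12  1.45  0.42  1.01] gap 0.9997100344271982 f [-0.3  0.8 -1. ]
shift mm [61.5  0.9 53.9]
turn [-0.009 -0.488 -0.   ]
```

>>> apply_moves(plan=[[0,-0.12,0,17,0,-4,1],[0,-0.12,0,17,0,0,1],[0,-0.12,0,17,0,0,1],[0,-0.12,0,17,0,0,1],[0,0,-0.12,0,0,0,1],[0,0,-0.12,0,0,0,1],[0,0,-0.12,0,0,0,1],[0,0,-0.12,0,0,0,1]])

```text
time_s: 9.82
tcp_pos: [0.3761, 0.209, 0.2555]
orientation: [0.266, 0.964, 0.003, 0.014]
ft_force: [0.0, 0.4, -0.8]
finger_gap: 0.999
```

>>> apply_moves(plan=[[0,0,-0.12,0,0,0,1],[0,0,-0.12,0,0,0,1],[0,0,-0.12,0,0,0,1],[0,0,-0.12,0,0,0,1],[0,0,-0.12,0,0,0,1],[0,0,-0.12,0,0,0,1],[0,0,-0.12,0,0,0,1],[0,0,-0.12,0,0,0,1]])

```text
time_s: 10.48
tcp_pos: [0.3721, 0.2096, 0.2553]
orientation: [-0.228, 0.974, -0.003, 0.013]
ft_force: [-0.7, -0.5, -0.4]
finger_gap: 0.999
```

Run:
```python
from go import *
delta(np.array([.372,.212,.2]),Rtool(211.4,0))
K,E=cam('wrist');np.savez('w8.npz',K=K,E=E)
a=grab_frame('wrist');cv2.imwrite('pics/w8.png',a[:,:,::-1])
```

```text
tcp [0.3721 0.2096 0.2553] q [ 0.52  0.04 -0.19  1.32 -0.01  0.06] gap 0.9994681508030054 f [-0.7 -0.5 -0.4]
shift mm [ 0.3  2.9 55.3]
turn [-0.014  0.022 -0.088]
```

View pics/w8.png

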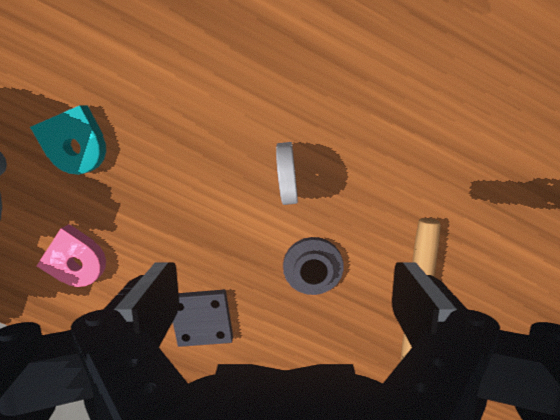

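The wrist view shows the lug standing edge-on at (287,173), with the flange at (313,267) and the plate at (205,318). I'll fit its 3D outline for the regrasp.

```bash
cat > fit.py <<'E'
from go import *
from scipy.optimize import least_squares
u=np.r_[-.032,-.032,.002+.03*np.cos(np.linspace(-np.pi/2,np.pi/2,25))];w=np.r_[-.03,.03,.03*np.sin(np.linspace(-np.pi/2,np.pi/2,25))]
def model(x,y,a): # standing, face normal heading a, centre z .032
    n=np.array([np.cos(a),np.sin(a),0]);t=np.array([-n[1],n[0],0])
    return np.concatenate([np.array([x,y,.032])+u[:,None]*[0,0,1]+w[:,None]*t+s*.008*n for s in(-1,1)])
def fit(im,K,E,v0,seed):
    hsv=cv2.cvtColor(im,cv2.COLOR_BGR2HSV)
    m=((hsv[...,1]<70)&(hsv[...,2]>85)).astype(np.uint8)
    n,l,s,c=cv2.connectedComponentsWithStats(m);i=l[seed[1],seed[0]];print(s[i],c[i])
    cnt=max(cv2.findContours((l==i).astype(np.uint8),cv2.RETR_EXTERNAL,cv2.CHAIN_APPROX_NONE)[0],key=len)
    def f(v):
        h=cv2.convexHull(proj(K,E,model(*v)).astype(np.float32))
        return np.array([cv2.pointPolygonTest(h,tuple(map(float,p[0])),True) for p in cnt])
    r=least_squares(f,v0,diff_step=1e-4,x_scale=[.01,.01,.1],loss='soft_l1')
    print('xy yaw',r.x[:2].round(4),np.degrees(r.x[2]).round(2),'res',np.abs(r.fun).mean());return r.x
E
python3 - <<'E'
from fit import *
d=np.load('w8.npz')
v=fit(cv2.imread('pics/w8.png'),d['K'],d['E'],[.372,.212,np.radians(-58.6)],(285,173))
delta(np.array([v[0],v[1],.1]),Rtool(np.degrees(v[2])+270,0))
E
```

```text
[ 276  142   22   63 1042] [286.07005758 173.02015355]
xy yaw [0.3744 0.2094] -58.09 res 0.5035837718559196
tcp [0.3721 0.2095 0.2553] q [ 0.52  0.04 -0.19  1.32 -0.01  0.05] gap 0.9985537875191733 f [-0.4  0.1 -0.4]
shift mm [  1.5   0.9 155.3]
turn [-0.014  0.022 -0.088]
```

>>> apply_moves(plan=[[-0.014,0.022,-0.088,1.5,1,30,1],[0,0,0,0,0,40,1],[0,0,0,0,0,40,1],[0,0,0,0,0,30,1],[0,0,0,0,0,10,1],[0,0,0,0,0,0,1]])

```text
time_s: 11.03
tcp_pos: [0.3713, 0.2105, 0.1016]
orientation: [-0.269, 0.963, 0.002, 0.002]
ft_force: [0.1, -0.3, -0.7]
finger_gap: 0.998
```

Run:
```python
from fit import *
v=[.3744,.2094,np.radians(-58.1)]
delta(np.array([v[0],v[1],.033]),Rtool(np.degrees(v[2])+270,0))
K,E=cam('wrist');a=grab_frame('wrist')[:,:,::-1].copy();cv2.imwrite('pics/w9.png',a)
```

```text
tcp [0.3713 0.2105 0.1016] q [ 0.51  0.16 -0.47  0.94  0.   -0.03] gap 0.9980994656419626 f [ 0.1 -0.3 -0.7]
shift mm [-1.7 -2.7 68.6]
turn [ 0.002  0.005 -0.011]
```

View pics/w9.png

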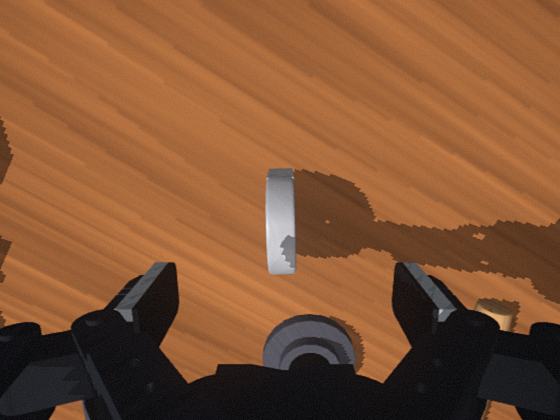

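>>> apply_moves(plan=[[0,0.005,-0.011,-1.5,-3,25,1],[0,0,0,0,0,25,1],[0,0,0,0,0,12,1],[0,0,0,0,0,3,1],[0,0,0,0,0,0,1]])

```text
time_s: 11.5
tcp_pos: [0.3787, 0.2115, 0.0412]
orientation: [-0.271, 0.962, 0.002, 0.004]
ft_force: [-0.9, 0.9, 0.4]
finger_gap: 1.002
```

Run:
```python
from fit import *
v=[.3744,.2094,np.radians(-58.1)]
delta(np.array([v[0],v[1],.033]),Rtool(np.degrees(v[2])+270,0))
K,E=cam('wrist');a=grab_frame('wrist')[:,:,::-1].copy();cv2.imwrite('pics/w10.png',a)
```

```text
tcp [0.3787 0.2115 0.0412] q [ 0.51  0.24 -0.56  0.77  0.   -0.04] gap 1.002181304292359 f [-0.9  0.9  0.4]
shift mm [4.9 0.4 8.1]
turn [ 0.002  0.01  -0.007]
```

View pics/w10.png

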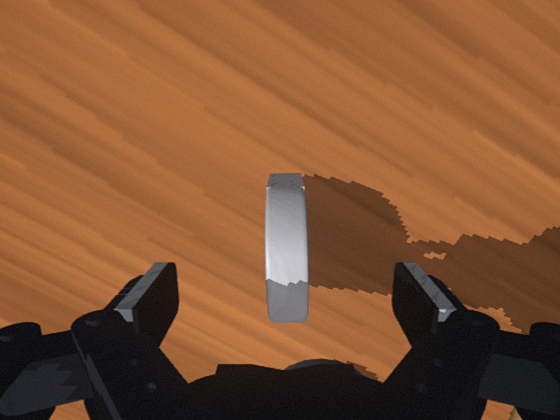

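>>> apply_moves(plan=[[0,0.01,-0.007,5,0.5,7,1],[0,0,0,0,0,1,1],[0,0,0,0,0,0,0.5],[0,0,0,0,0,0,0.3],[0,0,0,0,0,0,0],[0,0,0,0,0,0,0],[0,0,0,0,0,0,0],[0,0,0,0,0,0,0]])

```text
time_s: 12.22
tcp_pos: [0.377, 0.2112, 0.0377]
orientation: [-0.275, 0.962, 0.002, 0.003]
ft_force: [1.0, -0.2, -1.5]
finger_gap: 0.175
```

>>> apply_moves(plan=[[0,0,0,0,0,0,0],[0,0,0,0,0,0,0]])

```text
time_s: 12.38
tcp_pos: [0.377, 0.2112, 0.0377]
orientation: [-0.275, 0.962, 0.002, 0.003]
ft_force: [0.1, 0.5, -0.9]
finger_gap: 0.174
```

Run:
```python
from fit import *
v=[.3744,.2094,np.radians(-58.1)]
delta(np.array([v[0],v[1],.033]),Rtool(np.degrees(v[2])+270,0))
K,E=cam('wrist');a=grab_frame('wrist')[:,:,::-1].copy();cv2.imwrite('pics/w11.png',a)
a=grab_frame('side');cv2.imwrite('pics/s11.png',cv2.resize(a[150:240,150:270],None,fx=6,fy=6)[:,:,::-1])
```

```text
tcp [0.377  0.2112 0.0377] q [ 0.51  0.24 -0.56  0.76  0.   -0.05] gap 0.1744890242275337 f [ 0.1  0.5 -0.9]
shift mm [ 3.1 -0.2  4.7]
turn [ 0.002  0.007 -0.001]
```

View pics/w11.png

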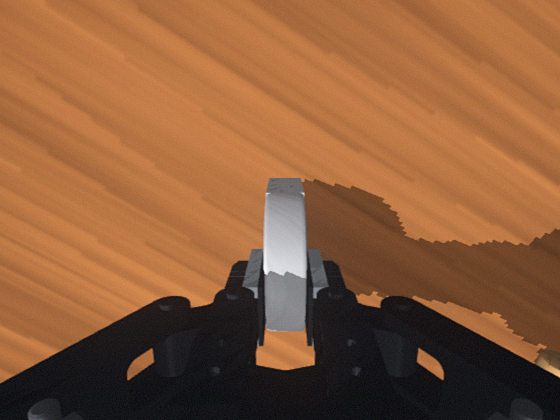

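View pics/s11.png

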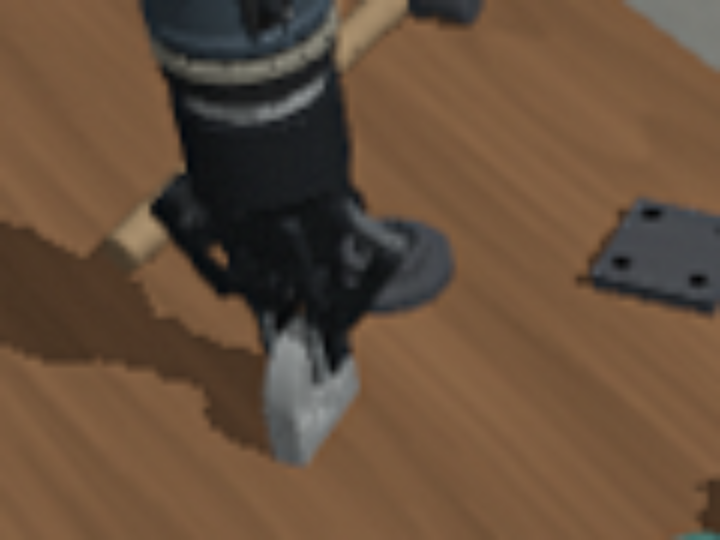

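>>> apply_moves(plan=[[0,0,0,0,0,-10,0],[0,0,0,0,0,-25,0],[0,0,0,0,0,-35,0],[0,0,0,0,0,-40,0],[0,0,0,0,0,-40,0],[0,0,0,0,0,-40,0],[0,0,0,0,0,-30,0],[0,0,0,0,0,-10,0]])

```text
time_s: 13.15
tcp_pos: [0.3705, 0.2069, 0.2721]
orientation: [-0.274, 0.962, -0.0, -0.005]
ft_force: [1.0, -0.3, -4.0]
finger_gap: 0.176
```

Run:
```python
from fit import *
delta(np.array([.617,-.135,.28]),Rtool(270,0))
K,E=cam('wrist');a=grab_frame('wrist')[:,:,::-1].copy();cv2.imwrite('pics/w12.png',a)
a=grab_frame('side');cv2.imwrite('pics/s12.png',cv2.resize(a,None,fx=1.4,fy=1.4)[:,:,::-1])
```

```text
tcp [0.3705 0.2069 0.2721] q [ 0.51  0.06 -0.13  1.39  0.   -0.05] gap 0.17584306396322846 f [ 1.  -0.3 -4. ]
shift mm [ -28.8 -420.5   -9.2]
turn [ 0.007 -0.008 -1.015]
```

View pics/w12.png

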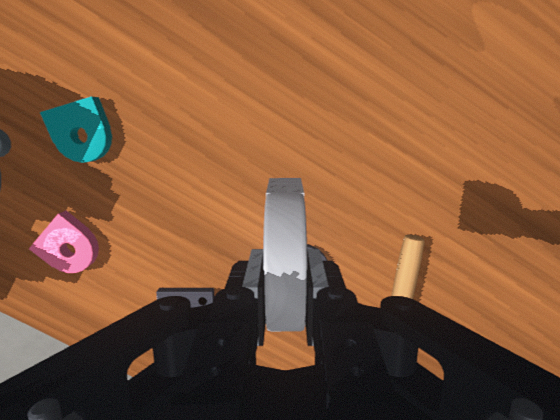

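View pics/s12.png

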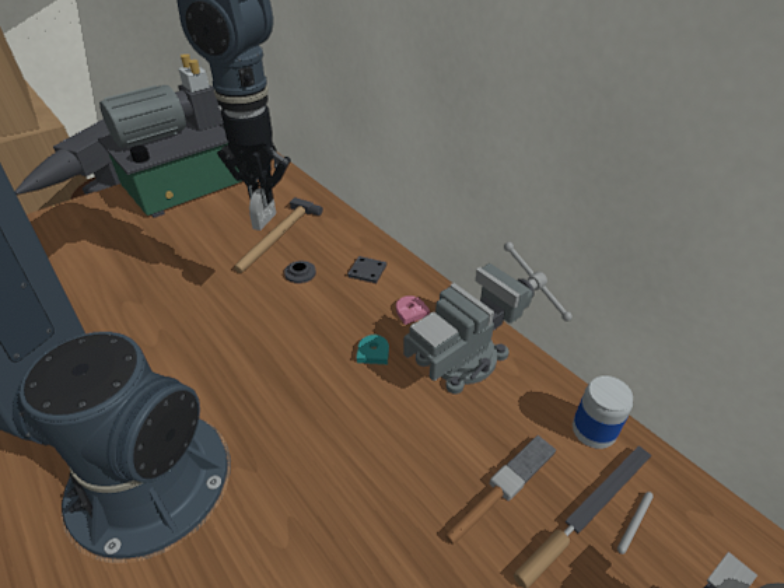

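>>> apply_moves(plan=[[0,0,-0.12,0,0,-8,0],[0,0,-0.12,0,0,-4,0],[0,0,-0.12,0,0,0,0],[0,0,-0.12,0,0,0,0],[0,0,-0.12,0,0,0,0],[0,0,-0.12,0,0,0,0],[0,0,-0.12,0,0,0,0],[0,0,-0.12,0,0,0,0]])

```text
time_s: 13.92
tcp_pos: [0.3654, 0.2041, 0.2678]
orientation: [-0.7, 0.714, 0.005, -0.016]
ft_force: [-0.1, 0.5, -3.9]
finger_gap: 0.176
```

Run:
```python
from fit import *
delta(np.array([.53,-.02,.285]),Rtool(270,0))
```

```text
tcp [0.3654 0.2041 0.2678] q [ 0.51  0.07 -0.13  1.41  0.   -1.04] gap 0.1764922383827297 f [-0.1  0.5 -3.9]
shift mm [ 220.9 -168.7  -18.9]
turn [ 0.029 -0.015 -0.021]
```

>>> apply_moves(plan=[[0.029,-0.015,-0.021,30,-30,-8,0],[0,0,0,30,-30,-6,0],[0,0,0,30,-30,-4,0],[0,0,0,30,-30,0,0],[0,0,0,30,-30,0,0],[0,0,0,30,-30,0,0],[0,0,0,30,-30,0,0],[0,0,0,20,-20,0,0]])

```text
time_s: 14.58
tcp_pos: [0.5914, -0.0227, 0.2655]
orientation: [0.716, -0.698, -0.008, 0.009]
ft_force: [0.4, -0.1, -3.6]
finger_gap: 0.174
```

Run:
```python
from fit import *
delta(np.array([.617,-.05,.285]),Rtool(270,0))
```

```text
tcp [ 0.5914 -0.0227  0.2655] q [-0.04  0.37  0.26  1.49 -0.   -1.63] gap 0.17416234113234644 f [ 0.4 -0.1 -3.6]
shift mm [ 27.9 -24.4 -20. ]
turn [ 0.025 -0.001  0.026]
```

>>> apply_moves(plan=[[0.025,0,0.026,14,-13,-12,0],[0,0,0,14,-13,-10,0],[0,0,0,0,0,0,0]])

```text
time_s: 14.83
tcp_pos: [0.6208, -0.0572, 0.2762]
orientation: [-0.705, 0.709, 0.004, -0.005]
ft_force: [-1.3, -0.7, -3.8]
finger_gap: 0.176
```

Run:
```python
from fit import *
delta(np.array([.617,-.05,.285]),Rtool(270,0))
K,E=cam('wrist');np.savez('w13.npz',K=K,E=E)
a=grab_frame('wrist');cv2.imwrite('pics/w13.png',a[:,:,::-1])
```

```text
tcp [ 0.6208 -0.0572  0.2762] q [-0.09  0.42  0.36  1.53 -0.   -1.65] gap 0.17597605560692353 f [-1.3 -0.7 -3.8]
shift mm [-7.2  3.9 -8.7]
turn [ 0.013 -0.001 -0.007]
```

View pics/w13.png

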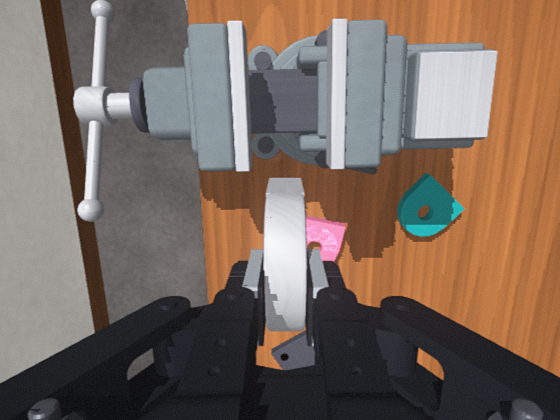

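The wrist view shows both jaws: the moving jaw's strip runs from (238,22) to (243,170) and the fixed jaw's from (338,20) to (335,167). I'll zoom in for the exact corners.

Run:
```python
import cv2
a=cv2.imread('pics/w13.png')[10:185,215:365]
cv2.imwrite('pics/z13.png',cv2.resize(a,None,fx=4,fy=3.4,interpolation=cv2.INTER_NEAREST))
```

```text
(no output)
```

View pics/z13.png

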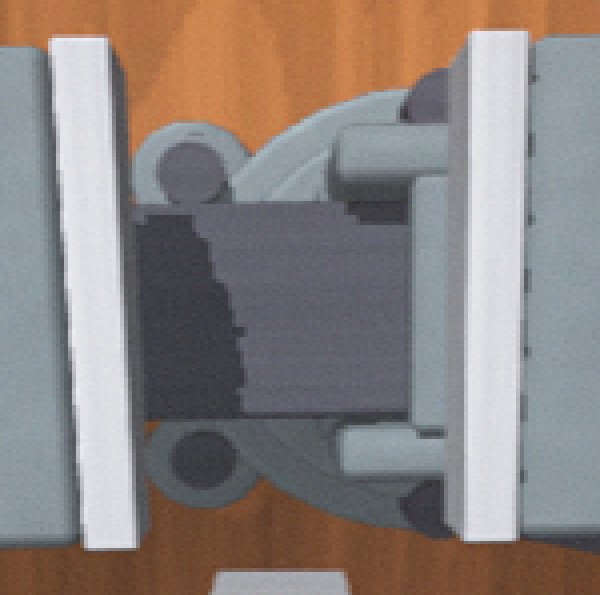

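Run:
```python
from fit import *
d=np.load('w13.npz');K,E=d['K'],d['E']
g=lambda p:onz(K,E,p,.16)
mA,mB,fA,fB=[g(p) for p in ((242.1,21.2),(249.8,171.2),(332.5,19.1),(330.5,168.8))]
print(mA,mB,fA,fB)
for A,B in((mA,mB),(fA,fB)):
    v=B-A;print(np.linalg.norm(v),'ydir deg',np.degrees(np.arctan2(v[1],v[0])),'mid',(A+B)/2)
# lug in hand: tips of image
im=cv2.imread('pics/w13.png')
print([ (o:=get_obs())['tcp_pos']], R.from_quat(o['orientation']).as_matrix().round(3))
cv2.imwrite('pics/z14.png',cv2.resize(im[170:350,230:345],None,fx=5,fy=3.3,interpolation=cv2.INTER_NEAREST))
```

```text
[ 0.64658632 -0.18093506  0.16      ] [ 0.64483131 -0.08160237  0.16      ] [ 0.587113   -0.18188052  0.16      ] [ 0.58594057 -0.08279561  0.16      ]
0.09934819069348044 ydir deg 91.0121951249176 mid [ 0.64570881 -0.13126871  0.16      ]
0.09909184802517383 ydir deg 90.67792845261262 mid [ 0.58652678 -0.13233806  0.16      ]
[array([ 0.6194364 , -0.05613832,  0.2752084 ])] [[-0.007 -1.    -0.015]
 [-1.     0.007 -0.   ]
 [ 0.001  0.015 -1.   ]]
```

View pics/z14.png

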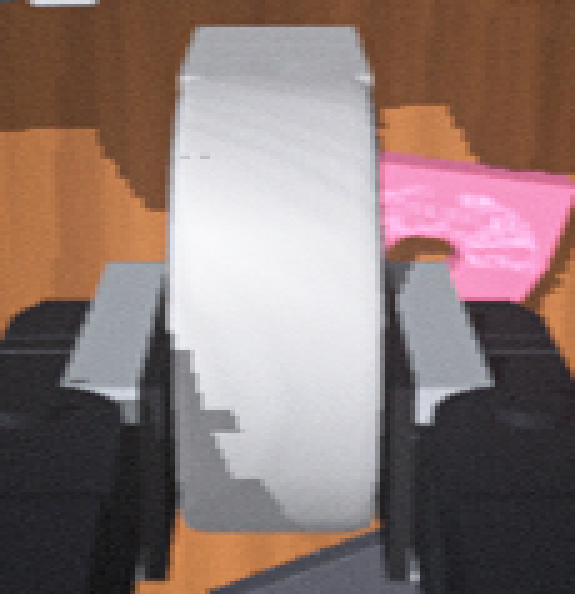

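Run:
```python
from fit import *
delta(np.array([.616,-.129,.25]),Rtool(270.8,0))
```

```text
tcp [ 0.6194 -0.0561  0.2752] q [-0.09  0.42  0.36  1.53 -0.   -1.65] gap 0.17327331809682325 f [-0.5 -0.6 -5.2]
shift mm [72.9  2.6 25.3]
turn [ 0.015 -0.    -0.021]
```

>>> apply_moves(plan=[[0.015,0,-0.021,24,1,0,0],[0,0,0,24,1,0,0],[0,0,0,16,1,0,0],[0,0,0,6,0,0,0],[0,0,0,0,0,0,0]])

```text
time_s: 15.3
tcp_pos: [0.6127, -0.1243, 0.2647]
orientation: [0.714, -0.7, -0.007, 0.004]
ft_force: [-0.4, 0.8, -3.6]
finger_gap: 0.174
```

Run:
```python
from fit import *
delta(np.array([.616,-.129,.178]),Rtool(270.8,0))
```

```text
tcp [ 0.6127 -0.1243  0.2647] q [-0.2   0.42  0.34  1.51  0.   -1.79] gap 0.17404918968310742 f [-0.4  0.8 -3.6]
shift mm [ 5.1 -4.5 86.6]
turn [0.015 0.004 0.005]
```

>>> apply_moves(plan=[[0.015,0.004,0.005,5,-4.5,0,0],[0,0,0,0,0,12,0],[0,0,0,0,0,15,0],[0,0,0,0,0,10,0],[0,0,0,0,0,0,0]])

```text
time_s: 15.72
tcp_pos: [0.6175, -0.1246, 0.2243]
orientation: [0.713, -0.701, 0.0, -0.001]
ft_force: [0.9, -0.3, -3.7]
finger_gap: 0.178
```

Run:
```python
from fit import *
delta(np.array([.616,-.129,.178]),Rtool(270.8,0))
K,E=cam('wrist');np.savez('w15.npz',K=K,E=E)
a=grab_frame('wrist');cv2.imwrite('pics/w15.png',a[:,:,::-1])
a=grab_frame('side');cv2.imwrite('pics/s15.png',cv2.resize(a[110:270,260:430],None,fx=4,fy=3.7)[:,:,::-1])
```

```text
tcp [ 0.6175 -0.1246  0.2243] q [-0.2   0.42  0.24  1.39  0.   -1.79] gap 0.17767684224257985 f [ 0.9 -0.3 -3.7]
shift mm [ 4.5  1.7 46.3]
turn [-0.002  0.002  0.002]
```

View pics/w15.png

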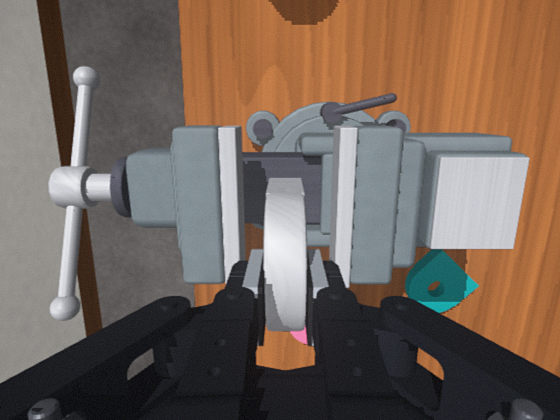

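View pics/s15.png

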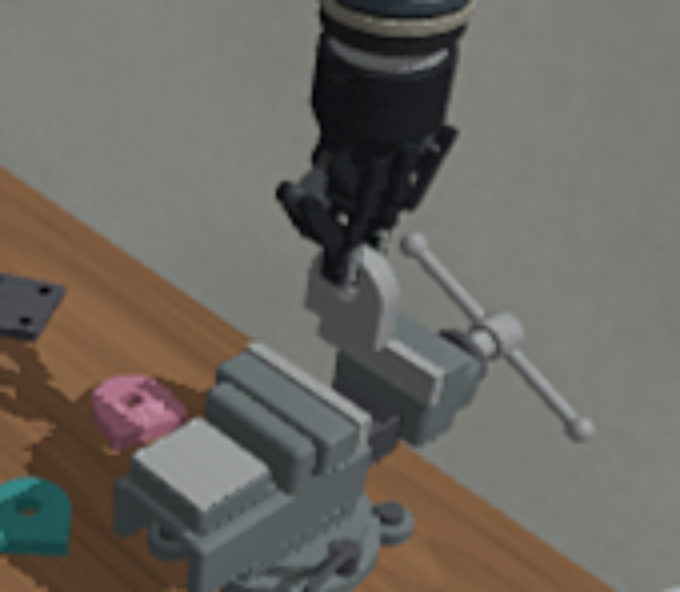

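>>> apply_moves(plan=[[0,0,0,4,1.5,12,0],[0,0,0,0,0,14,0],[0,0,0,0,0,10,0],[0,0,0,0,0,4,0],[0,0,0,0,0,0,0]])

```text
time_s: 16.23
tcp_pos: [0.6194, -0.1269, 0.1893]
orientation: [0.714, -0.7, 0.004, -0.004]
ft_force: [-0.4, -0.2, -3.8]
finger_gap: 0.176
```

Run:
```python
from fit import *
delta(np.array([.616,-.129,.178]),Rtool(270.8,0))
```

```text
tcp [ 0.6194 -0.1269  0.1893] q [-0.2   0.43  0.16  1.29  0.   -1.79] gap 0.17564802117920958 f [-0.4 -0.2 -3.8]
shift mm [ 2.   3.5 11.3]
turn [-0.011 -0.     0.005]
```

>>> apply_moves(plan=[[-0.011,0,0.005,2,3.5,7,0],[0,0,0,0,0,3,0],[0,0,0,0,0,0,0],[0,0,0,0,0,0,0]])

```text
time_s: 16.57
tcp_pos: [0.6165, -0.129, 0.1802]
orientation: [0.712, -0.702, 0.001, -0.0]
ft_force: [0.4, 0.9, -3.7]
finger_gap: 0.174
```

```bash
cat > chk.py <<'E'
from fit import *
delta(np.array([.616,-.129,.178]),Rtool(270.8,0))
K,E=cam('wrist');np.savez('w16.npz',K=K,E=E)
a=grab_frame('wrist');cv2.imwrite('pics/w16.png',a[:,:,::-1])
a=grab_frame('side');cv2.imwrite('pics/s16f.png',a[:,:,::-1]);cv2.imwrite('pics/s16.png',cv2.resize(a[150:250,295:395],None,fx=6,fy=6,interpolation=cv2.INTER_CUBIC)[:,:,::-1])
a=grab_frame('scene');cv2.imwrite('pics/f16.png',cv2.resize(a[170:290,210:360],None,fx=5,fy=5,interpolation=cv2.INTER_CUBIC)[:,:,::-1])
E
python3 chk.py
```

```text
tcp [ 0.6165 -0.129   0.1802] q [-0.21  0.44  0.15  1.28 -0.   -1.79] gap 0.17439733045052006 f [ 0.4  0.9 -3.7]
shift mm [-0.1  0.5  2.2]
turn [-0.001 -0.001 -0.   ]
```

View pics/w16.png

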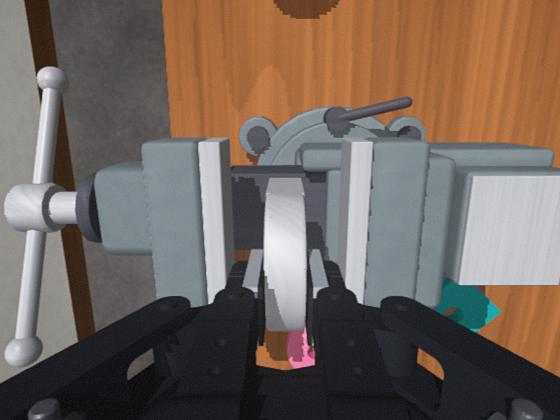

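View pics/s16.png

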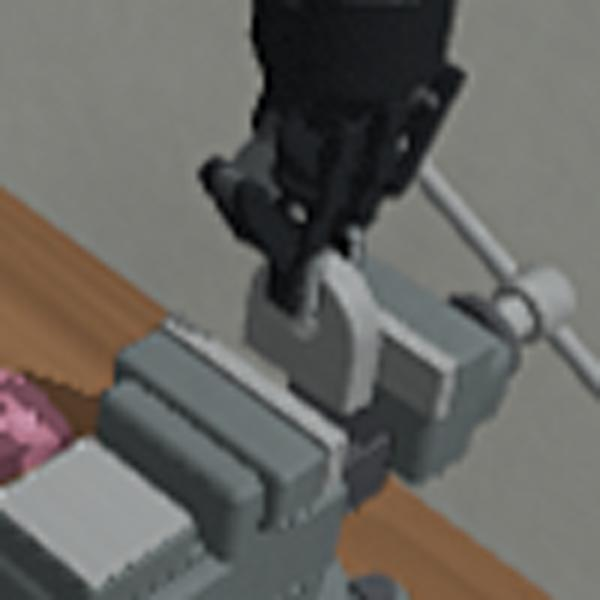

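View pics/f16.png

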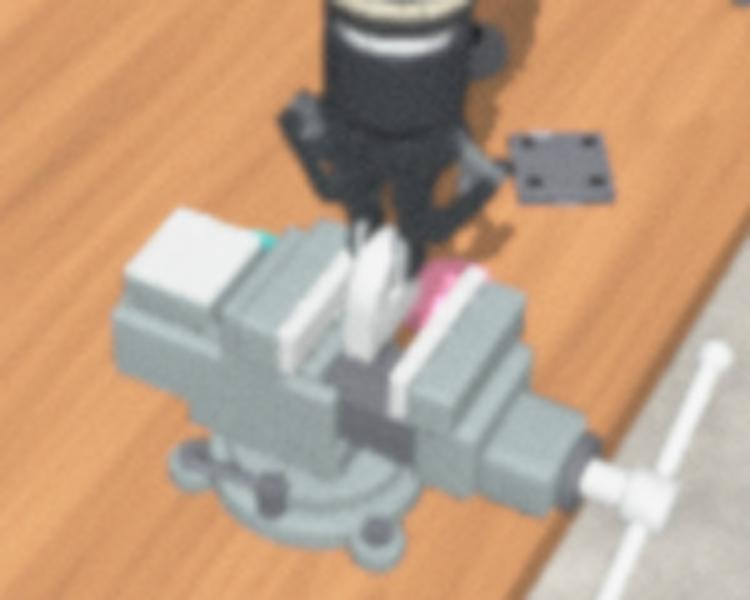

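Run:
```python
from fit import *
for z in (.130,.142,.150):
  for x in (.608,.624):
    P=[x,-.162,z]; print(z,x,'scene crop',((proj(*cam('scene'),P)[0]-[210,170])*5).round(0),'side crop',((proj(*cam('side'),P)[0]-[295,150])*6).round(0))
# jaw edges in last wrist picture
d=np.load('w16.npz');print(proj(d['K'],d['E'],[[.5865,-.132,.16],[.6457,-.132,.16],[.5865,-.18,.16],[.6457,-.18,.16]]).round(1))
```

```text
0.13 0.608 scene crop [343. 366.] side crop [335. 437.]
0.13 0.624 scene crop [368. 376.] side crop [361. 420.]
0.142 0.608 scene crop [343. 351.] side crop [338. 416.]
0.142 0.624 scene crop [369. 361.] side crop [364. 400.]
0.15 0.608 scene crop [344. 340.] side crop [341. 402.]
0.15 0.624 scene crop [369. 351.] side crop [367. 386.]
[[346.8 246.6]
 [225.  245.1]
 [352.9 146.8]
 [221.7 145.2]]
```

>>> apply_moves(plan=[[0,0,0,0,0.5,2,0],[0,0,0,0,0,0,0],[0,0,0,0,0,0,0],[0,0,0,0,0,0,0],[0,0,0,0,0,0,0],[0,0,0,0,0,0,0]])

```text
time_s: 17.22
tcp_pos: [0.6164, -0.1291, 0.1789]
orientation: [0.712, -0.702, 0.001, -0.001]
ft_force: [0.4, -0.4, -3.0]
finger_gap: 0.177
```

```bash
python3 chk.py
python3 - <<'E'
import cv2,numpy as np
a=cv2.imread('pics/side0.png');b=cv2.imread('pics/s16f.png')
for n,(x,y,w) in dict(flange=(214,194,14),plate=(262,192,16),hammer=(217,148,14),hamE=(185,178,14),tin=(430,290,20),moving=(375,205,22),vise=(335,255,22),file=(440,345,16),brush=(380,325,16),punch=(455,372,14),fixed=(310,235,16)).items():
    t=a[y-w:y+w,x-w:x+w];s=b[y-w-8:y+w+8,x-w-8:x+w+8];r=cv2.matchTemplate(s,t,cv2.TM_CCOEFF_NORMED);_,m,_,l=cv2.minMaxLoc(r);print(n,round(m,3),(l[0]-8,l[1]-8))
E
```

```text
tcp [ 0.6164 -0.1291  0.1789] q [-0.21  0.44  0.15  1.28 -0.   -1.79] gap 0.17682742540123603 f [ 0.4 -0.4 -3. ]
shift mm [-0.1  0.4  0.9]
turn [-0.003 -0.001 -0.   ]
flange 0.842 (0, 0)
plate 0.903 (0, 0)
hammer 0.999 (0, 0)
hamE 0.794 (-7, 6)
tin 1.0 (0, 0)
moving 0.821 (0, 0)
vise 0.999 (0, 0)
file 0.999 (0, 0)
brush 0.999 (0, 0)
punch 1.0 (0, 0)
fixed 0.978 (0, 0)
```

View pics/f16.png

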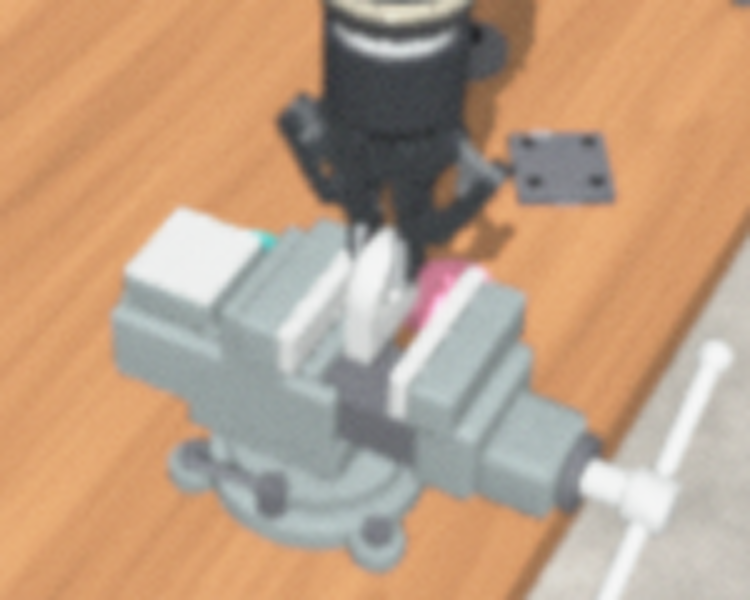

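The lug hangs free between the jaws in the scene view, base corners near (348,352) and (367,360), and nothing else has shifted.

```bash
python3 -c "
from plant import *
print(abs(get_obs()['dq']).max());print(ticket.sign_off())"
```

```text
0.0024285985668926744
the job is handed in; nothing more can be done
None
```

The lug is held still in the open vise gap, eye up, and the job is handed in after about 17 s of the 64 s allowed. I gripped the bright steel lug by its sides and stood it on its base edge. Then I released it, took it again from above by its flat faces, lifted it and lowered it between the jaws.

**Last checks:**
- **Position:** by the arm's pose, the lug is mid-gap within about 1 mm, mid-width within about 2 mm, and its faces are parallel to the jaws within about 1°. The gap measured about 59 mm.
- **Depth:** the base is about 18–19 mm below the jaw tops. Its corners in the scene view, taken about 1 mm higher, matched that.
- **Contact:** the wrist force was about 3 N, roughly the lug's weight, so nothing points to contact with the vise.
- **Steadiness:** the joints were almost still, at 0.002 rad/s or less.
- **Other things on the bench:** matching the first and last side views showed no shift of the vise or the other things.

**Checks that disagreed:**
- **Hammer:** the match on its handle slid by (−7, 6) px. The handle is a plain bar, so the match is ambiguous along it. The hammer's head matched with no shift.
- **Weak matches:** the flange, plate and moving jaw also showed no shift, but their match scores were lower, at 0.82 to 0.90.
- **Jaw edges:** in the wrist view they lay about 3 px (1–2 mm) from where I had computed them, which is within the clearance.

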